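# Tidy the sofa table into the tray

## Robot

A 6-joint arm with a two-finger parallel gripper is mounted at the origin on the work surface. World frame = base frame: x ahead of the robot, y to its left, z up, the work surface at z = 0. Lengths are in mm, angles in degrees, forces in N, time in s.
With the tool pointing down it reaches from about 300 to 850 mm from the base axis. Payload 4.2 kg.
Tool frame: the origin (TCP) lies midway between the tips of the shut fingers; the grasp point (between the pads) lies env.grip_depth behind it (env.grip_depth is the distance from the TCP to the grasp point, in mm); z points along the fingers, y is the direction in which the jaws open and shut (so a half turn about z gives the same grasp; the last joint's range is limited). The gripper opens to 91 mm and grips with 3 to 60 N. Pads are 32 mm wide; open, the fingers measure 118 mm over their backs; the gripper's body (76 mm by 178 mm) begins 60 mm behind the grasp point.
Start: joints at [69.156, 18.312, 89.639, -0, 72.044, -1.146], TCP at [193.817, 541.367, 213.976] pointing down, gripper open.
Joint ranges: [-177.97, 177.97], [-48.28, 115.42], [12.27, 149.76], [-77.06, 257.06], [2.81, 150.46], [-146.56, 146.56]. Speed limits (degrees/s): [147.25, 147.25, 180, 180, 180, 180].

## Interface

Orientations are given as [roll, pitch, yaw] about the fixed x, y, z axes, in that order (R = Rz(yaw) Ry(pitch) Rx(roll)).
In Python, from workcell import env, cams, spotter gives the robot as it stands.
- The arm moves only by the tool apply_moves, never from a script. Its argument "plan" is a list of rows, each an object with "jaw": the closure, from 0 (fully open) to 1 (shut); "delta_pos": the shift along the tool's x, y, z in mm, a list of three; "spin": the turn about the tool's z in rad. In form: [{"jaw": jaw, "delta_pos": [dx, dy, dz], "spin": spin}, ...]. A call has exactly 8 rows; each row is the pose to reach, as a shift and turn from the pose measured when the call began, along the tool's axes at that moment; what a row does not reach only later rows make up. A row lasts 1/8 s, in which the tool goes at most 62.5 mm and 10.7 degrees, less where a joint would pass 70% of its speed; a pose out of reach is approached as far as the arm can. A call with a gripper value outside its range is refused whole. The fingers move at their own pace and stop on an object; "squeeze" is the grip in N (left out, the last holds). Time passes only in rows, so rows that repeat a pose let the fingers close, or fill a call up. It gives the time, the measured TCP pose, the force and the opening at its end, in the units of the state.
- env.state(): the state, without advancing time (a new reading comes with each control period).
- cams.grab_frame(name): name is "scene" or "top" or "wrist"; returns the picture (480x640x3 uint8, red, green, blue); there is no depth.
- cams.calibration(name): a dict with "camera_matrix" (3x3 intrinsics, pixels), "k1" (the pictures are not rectified: a ray, as slopes to the right and down, at radius r is drawn at 1 + k1 r^2 times it, then the intrinsics apply), "rvec" (rotation vector, rad) and "tvec" (3), from world to camera coordinates, as OpenCV has them. Camera axes: x right, y down, z forward; pixel columns grow to the right and rows downward; lengths in mm; the calibration is good to about 2 mm. A picture is of the moment at which its call begins: read the wrist's pose just before it. calibration takes no time and is no camera call; for the wrist camera it gives the pose at the moment of the call.
- env.job_done(): hands the job in, once; it reports no verdict.
Trained networks look in the newest picture that a camera, given by its name, has taken for a name from the list of things; names that differ only in an ending like _2 or _b are one class to them, and where a whole thing is asked for, a point or a joint stands for the part that bears it (a point fixed in the world has none). Each returns a list of dicts, best first, with "confidence" (0 to 1); they miss things now and then, are a little off and sometimes report something else, mostly with a low value. They report only what shows in the picture. A call takes as long as a camera call. They do not tell look-alikes from the thing itself.
- spotter.masks_of(camera, target): "region" (480x640 bool, what is visible of it) and "extent" ([left, top, right, bottom] in pixels, round what is visible of it).
The state is a dict: "time_s": time; "qpos": joint angles; "qvel": joint speeds; "effort": joint torques, N m; "ee_pos": TCP position; "ee_rot": TCP orientation; "force": force on the tool from outside, world axes, zero at the start; "torque": the same for the moment, N m; "gripper_width": finger opening in mm.
Only numpy, scipy, OpenCV 4.12 (cv2) and the standard library are available. Lean on these libraries where they do the work, as an engineer would, in place of code of your own. Each camera call takes 0.05 s, during which the arm holds its last target.

## Task

Tidy the sofa table: put the remote control into the long narrow dish of the tray, the playing-card box into the wider rectangular dish, the dice cup into the larger round dish and the tea light into the smaller round dish, each resting fully down on the floor of its dish, right side up. Set each one down rather than dropping it, and never tip the cup or the tea light over. Leave the phone and the drinking glass where they are; they do not belong in the tray.

Things in the scene. Friction and masses are not known exactly. Their poses are not given: they have to be found in the camera images.
- remote: TV remote control: a long, narrow black bar with small round raised buttons, 120 x 38 x 22 mm (buttons stand 2 mm higher), lying face up on the table, about 110 g. Origin: centre of its underside; z up. x along its length (120), y across its width (38).
- card_box: Box for playing cards: closed flat dark wooden box with an inlaid diamond on top, 92 x 64 x 24 mm, lying flat, inlay up, on the table, about 120 g. Origin: centre of its underside; z up. x along the 92 mm, y along the 64 mm.
- dice_cup: Dice cup: opaque straight-sided brown cup, outer diameter 62 mm, 75 mm high, wall 4 mm, mouth up, two white dice fixed in its bottom, standing on the table, about 100 g. Origin: centre of its underside; z up. 
- tea_light: Tea light: low thick glass cylinder filled with a white candle with a black wick, diameter 48 mm, 40 mm high (wick to 48 mm), standing on the table, about 150 g. Origin: centre of its underside; z up. 
- long_dish: Long narrow white rectangular dish, inside 136 x 54 mm; home of the remote control. One of four fixed dishes in a left-to-right row (100 mm apart, order varies) in one wooden tray, 160 x 420 mm, rim 18 mm high. Origin: centre of the dish's underside, 8 mm above the table; inner floor 3 mm, rim top 11 mm above the origin; rim 3 mm thick. x along the 136 mm, y along the 54 mm.
- wide_dish: Wider white rectangular dish, inside 108 x 80 mm; home of the playing-card box. One of four fixed dishes in a left-to-right row (100 mm apart, order varies) in one wooden tray, 160 x 420 mm, rim 18 mm high. Origin: centre of the dish's underside, 8 mm above the table; inner floor 3 mm, rim top 11 mm above the origin; rim 3 mm thick. x along the 108 mm, y along the 80 mm.
- big_round_dish: Larger white round dish, inside diameter 78 mm; home of the dice cup. One of four fixed dishes in a left-to-right row (100 mm apart, order varies) in one wooden tray, 160 x 420 mm, rim 18 mm high. Origin: centre of the dish's underside, 8 mm above the table; inner floor 3 mm, rim top 11 mm above the origin; rim 3 mm thick. 
- small_round_dish: Smaller white round dish, inside diameter 64 mm; home of the tea light. One of four fixed dishes in a left-to-right row (100 mm apart, order varies) in one wooden tray, 160 x 420 mm, rim 18 mm high. Origin: centre of the dish's underside, 8 mm above the table; inner floor 3 mm, rim top 11 mm above the origin; rim 3 mm thick. 
- phone: Look-alike that stays: mobile phone, a thin flat slab with a plain black screen and no buttons, 140 x 68 x 9 mm, loose on the table. Origin: centre of its underside; z up. x along the 140 mm.
- tumbler: Look-alike that stays: empty clear drinking glass, diameter 58 mm at the foot and 66 mm at the rim, 80 mm high, loose, upright on the table. Origin: centre of its underside; z up. 
Not all that is in view belongs to the job. Leave any yellow look-alike of the phone alone.

How it is judged:
By the outcome, as a careful person would: the job done as asked, in the order asked, and still so for the second after the job is handed in, with the robot touching nothing.
It also fails if it takes over 109 s, if anything falls off the work surface, if the arm or the gripper's body presses on something with over 40 N, if the wrist force passes 120 N, or if a joint passes its speed limit or range.

## Working session

There is one attempt and no reset: what is moved stays moved. The work goes in short steps, Python scripts to look and compute and a tool call to move; the robot and the scene stay as the last step left them, time stands still between calls to the robot, and variables do not carry over. Pictures are saved under pics/ and viewed, and the job is handed in when it is done.

Besides the shell and the picture viewer there is one more tool, called after ">>>" as name([rows], argument=value, ...), one row to a line, values as JSON. apply_moves: Moves the arm, as the interface text tells. Its arguments: {"type":"object","properties":{"plan":{"type":"array"},"squeeze":{"type":"number"}},"required":["plan"]}

```bash
ls; mkdir -p pics; python3 - <<'E'
from workcell import env,cams,spotter
import cv2
print(env.state(), env.grip_depth)
for n in ("scene","top","wrist"):
    im=cams.grab_frame(n); cv2.imwrite(f"pics/{n}0.png",im[:,:,::-1]); print(n,cams.calibration(n))
E
```

```text
pics
{'time_s': 0.0, 'qpos': array([ 6.91545631e+01,  1.83504756e+01,  8.97058359e+01,  5.13060728e-04,
        7.20434479e+01, -1.14291572e+00]), 'qvel': array([ 0.13899411, -0.01789394, -0.01063291,  0.02641687,  0.05486103,
       -0.05029972]), 'effort': array([-2.55044310e-03, -4.12472999e+01, -2.31964248e+01,  7.23943161e-02,
        4.57687641e-02, -1.53060646e-04]), 'ee_pos': array([193.64364177, 540.88042233, 213.13582631]), 'ee_rot': array([-1.79900270e+02, -2.47752706e-03,  1.60297318e+02]), 'force': array([-1.24960879,  0.76129375,  0.38993734]), 'torque': array([ 0.03018618,  0.00540368, -0.03494779]), 'gripper_width': 90.75901540728425} 18.8
scene {'camera_matrix': array([[597.17234114,   0.        , 312.75791259],
       [  0.        , 597.17234114, 236.43690695],
       [  0.        ,   0.        ,   1.        ]]), 'k1': -0.09789190209418747, 'rvec': array([ 1.29174012,  2.50669757, -0.66731023]), 'tvec': array([ 284.22390766, -328.9070835 , 1477.84162795])}
top {'camera_matrix': array([[503.0079742 ,   0.        , 317.1301149 ],
       [  0.        , 503.0079742 , 235.02895455],
       [  0.        ,   0.        ,   1.        ]]), 'k1': -0.1437008959109232, 'rvec': array([ 2.14486701, -2.1626868 ,  0.15628949]), 'tvec': array([   9.67747309,  486.00336467, 1055.83490409])}
wrist {'camera_matrix': array([[402.11108054,   0.        , 318.34820454],
       [  0.        , 402.11108054, 243.15099958],
       [  0.        ,   0.        ,   1.        ]]), 'k1': -0.06234148962962787, 'rvec': array([-2.39515217, -1.68791627, -0.20977648]), 'tvec': array([-575.1789924 ,  -28.56064385,  389.47854696])}
```

View pics/top0.png

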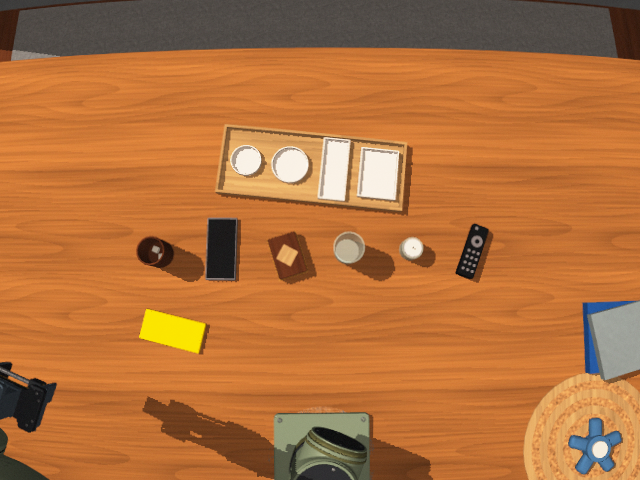

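View pics/scene0.png

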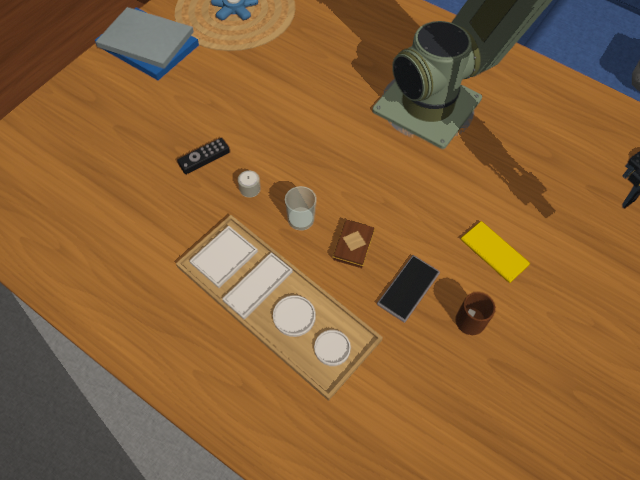

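View pics/wrist0.png

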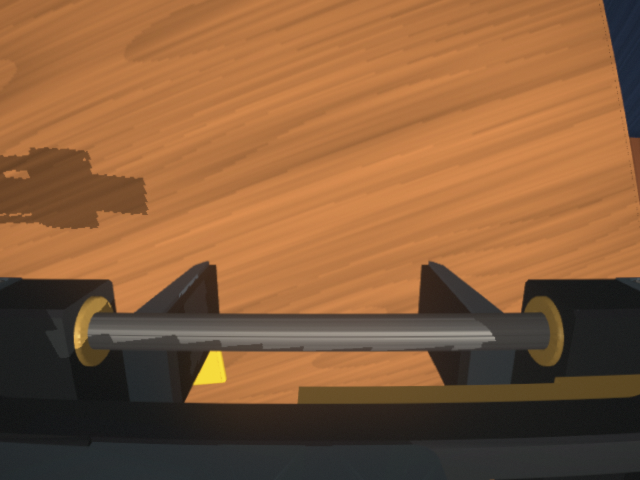

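```bash
cat > h.py <<'E'
import numpy as np, cv2
from scipy.optimize import minimize
def proj(cal,P):
    R,_=cv2.Rodrigues(np.asarray(cal["rvec"])); c=np.asarray(P,float)@R.T+cal["tvec"]
    s=c[:,:2]/c[:,2:]; r2=(s**2).sum(1,keepdims=True); s=s*(1+cal["k1"]*r2)
    K=cal["camera_matrix"]; return s*[K[0,0],K[1,1]]+[K[0,2],K[1,2]]
def back(cal,uv,z):
    K=cal["camera_matrix"]; d=(np.atleast_2d(uv)-[K[0,2],K[1,2]])/[K[0,0],K[1,1]]; s=d.copy()
    for _ in range(20): s=d/(1+cal["k1"]*(s**2).sum(1,keepdims=True))
    R,_=cv2.Rodrigues(np.asarray(cal["rvec"])); o=-R.T@cal["tvec"]
    w=np.c_[s,np.ones(len(s))]@R; return (o+w*((z-o[2])/w[:,2:]))[:,:2]
def box(l,w,z0,z1): return np.array([[a*l/2,b*w/2,z] for a in(-1,1) for b in(-1,1) for z in(z0,z1)])
def cyl(d0,d1,z0,z1):
    t=np.linspace(0,2*np.pi,48,endpoint=False); return np.vstack([np.c_[d*np.cos(t)/2,d*np.sin(t)/2,np.full(48,z)] for d,z in((d0,z0),(d1,z1))])
M=dict(remote=box(120,38,0,22),card_box=box(92,64,0,24),dice_cup=cyl(62,62,0,75),tea_light=cyl(48,48,0,40),
 long_dish=box(142,60,8,19),wide_dish=box(114,86,8,19),big_round_dish=cyl(84,84,8,19),small_round_dish=cyl(70,70,8,19),phone=box(140,68,0,9),tumbler=cyl(58,66,0,80))
def place(P,x,y,yaw):
    c,s=np.cos(yaw),np.sin(yaw); return P@np.array([[c,s,0],[-s,c,0],[0,0,1]])+[x,y,0]
def sil(cal,P):
    m=np.zeros((480,640),np.uint8); h=cv2.convexHull((proj(cal,P)*16).astype(np.int32)); 
    cv2.fillConvexPoly(m,h,255,cv2.LINE_AA,4); return m/255.
def iou(a,b): return np.minimum(a,b).sum()/max(np.maximum(a,b).sum(),1)
def fit(name,views,x0,round_):
    # views: list of (cal,mask)
    def f(p): return -sum(iou(sil(c,place(M[name],p[0],p[1],p[2]*.01 if len(p)>2 else 0)),m) for c,m in views)
    best=None
    for yaw in ([None] if round_ else np.deg2rad([0,45,90,135])):
        p0=list(x0)+([] if round_ else [yaw*100])
        sx=np.array([p0]+[np.array(p0)+d for d in np.diag([15,15]+([] if round_ else [30]))])
        r=minimize(f,p0,method="Nelder-Mead",options=dict(initial_simplex=sx,xatol=.05,fatol=1e-5))
        if best is None or r.fun<best.fun: best=r
    p=best.x; return p[0],p[1],(0 if round_ else np.rad2deg(p[2]*.01)%180),-best.fun/len(views)
E
cat > see.py <<'E'
import sys; from h import *
from workcell import env,cams,spotter
names=sys.argv[1].split(","); camn=sys.argv[2].split(",")
ms={n:{} for n in names}
for c in camn:
    cams.grab_frame(c); cal=cams.calibration(c)
    for n in names:
        r=spotter.masks_of(c,n)
        ms[n][c]=[(cal,x["region"].astype(float)) for x in r]
        print(n,c,[(round(x["confidence"],2),[int(v) for v in x["extent"]]) for x in r])
np.save("ms.npy",ms,allow_pickle=True)
for n in names:
    rd=n in("dice_cup","tea_light","big_round_dish","small_round_dish","tumbler")
    v=[ms[n][c][0] for c in camn if ms[n][c]]
    for vv in ([v]+[[q] for q in v] if len(v)>1 else [v]):
        if not vv: continue
        ys,xs=np.nonzero(vv[0][1]); x0=back(vv[0][0],[[xs.mean(),ys.mean()]],15)[0]
        print(n,len(vv),np.round(fit(n,vv,x0,rd),2))
print(env.state()["time_s"])
E
python3 see.py remote,card_box,dice_cup,tea_light,long_dish,wide_dish,big_round_dish,small_round_dish,phone,tumbler top,scene
```

```text
remote top [(0.63, [455, 222, 487, 279])]
card_box top [(0.88, [266, 235, 306, 278])]
dice_cup top [(0.68, [137, 236, 172, 269])]
tea_light top [(0.62, [396, 238, 421, 258])]
long_dish top [(0.7, [319, 136, 350, 200])]
wide_dish top [(0.58, [358, 146, 398, 202])]
big_round_dish top [(0.64, [397, 239, 424, 260]), (0.56, [270, 144, 309, 181])]
small_round_dish top [(0.8, [228, 145, 261, 174])]
phone top [(0.78, [203, 216, 240, 279]), (0.64, [139, 308, 204, 355])]
tumbler top [(0.8, [335, 231, 363, 262])]
remote scene [(0.98, [176, 139, 229, 171]), (0.64, [272, 297, 314, 338])]
card_box scene [(0.97, [333, 222, 374, 267])]
dice_cup scene [(0.67, [455, 296, 492, 330])]
tea_light scene [(0.8, [237, 170, 258, 195])]
long_dish scene [(0.71, [226, 253, 289, 322])]
wide_dish scene [(0.73, [189, 228, 256, 289])]
big_round_dish scene [(0.7, [270, 296, 314, 338])]
small_round_dish scene [(0.8, [314, 329, 351, 367]), (0.3, [272, 295, 312, 339])]
phone scene [(0.62, [376, 256, 438, 322]), (0.58, [462, 222, 526, 281])]
tumbler scene [(0.78, [283, 181, 318, 230])]
remote 2 [ 451.51 -340.87  158.28  
[... 608 characters left out ...]
_dish 2 [ 628.45 -131.78  174.12    0.94]
wide_dish 1 [ 628.75 -132.07  173.52    0.94]
wide_dish 1 [ 627.35 -131.63  174.05    0.93]
big_round_dish 2 [ 4.6969e+02 -2.0989e+02  0.0000e+00  1.7000e-01]
big_round_dish 1 [ 4.6969e+02 -2.0989e+02  0.0000e+00  3.5000e-01]
big_round_dish 1 [651.41  67.67   0.     0.96]
small_round_dish 2 [662.   165.94   0.     0.91]
small_round_dish 1 [662.23 165.8    0.     0.93]
small_round_dish 1 [660.97 165.69   0.     0.9 ]
phone 2 [460.5  219.95 178.5    0.91]
phone 1 [463.31 219.57 178.26   0.9 ]
phone 1 [460.86 220.45 179.02   0.91]
tumbler 2 [454.47 -59.34   0.     0.9 ]
tumbler 1 [453.33 -59.74   0.     0.88]
tumbler 1 [454.79 -58.62   0.     0.92]
1.25
```

```bash
cat > t.py <<'E'
from h import *
from workcell import cams
for c,roi in(("top",(445,215,500,290)),("scene",(170,130,236,178))):
    im=cv2.imread(f"pics/{c}0.png"); g=im.max(2); m=np.zeros((480,640)); x0,y0,x1,y1=roi
    m[y0:y1,x0:x1]=(g[y0:y1,x0:x1]<75)
    m=cv2.morphologyEx(m,cv2.MORPH_CLOSE,np.ones((7,7)))
    n,l,s,_=cv2.connectedComponentsWithStats(m.astype(np.uint8)); k=1+s[1:,4].argmax(); m=(l==k)*1.
    print(c,s[k]); print(np.round(fit("remote",[(cams.calibration(c),m)],(451,-341),False),2))
    P=place(M["remote"],451,-341,np.deg2rad(158)); o=im.copy(); cv2.polylines(o,[cv2.convexHull(proj(cams.calibration(c),P).round().astype(np.int32))],True,(0,255,0),1)
    P=place(M["tea_light"],456,-198.6,0); cv2.polylines(o,[cv2.convexHull(proj(cams.calibration(c),P).round().astype(np.int32))],True,(0,255,0),1)
    a=o[205:295,380:500] if c=="top" else o[130:210,170:275]
    cv2.imwrite(f"pics/ov_{c}.png",cv2.resize(a,None,fx=5,fy=5,interpolation=0))
E
python3 t.py
cat > go.py <<'E'
import sys,numpy as np
from scipy.spatial.transform import Rotation as R
from workcell import env
# usage go.py x y z yaw : delta in tool frame
s=env.state(); t=np.array([float(v) for v in sys.argv[1:4]])
Rm=R.from_euler("xyz",s["ee_rot"],degrees=True); d=Rm.inv().apply(t-s["ee_pos"])
a=(s["ee_rot"][2]-float(sys.argv[4])+180)%360-180
print("t",s["time_s"],"pos",np.round(s["ee_pos"],1),np.round(s["ee_rot"],1),"q",np.round(s["qpos"]),"w",round(s["gripper_width"],1),"F",np.round(s["force"],1))
print("delta",np.round(d,1),"spin",round(np.deg2rad(a),3))
E
python3 go.py 430 -150 200 158; python3 go.py 451 -341 150 158
```

```text
top [456 224  32  55 968]
[ 450.37 -341.12  156.45    0.85]
scene [177 138  53  36 893]
[ 451.15 -341.19  159.47    0.82]
t 1.25 pos [193.8 541.4 214. ] [180.   -0.  160.3] q [69. 18. 90.  0. 72. -1.] w 91.1 F [ 0.5 -0.4  0.4]
delta [-455.4 -571.3   13.9] spin 0.04
t 1.25 pos [193.8 541.4 214. ] [180.   -0.  160.3] q [69. 18. 90.  0. 72. -1.] w 91.1 F [ 0.5 -0.4  0.4]
delta [-539.6 -744.1   63.9] spin 0.04
```

```bash
python3 -c "
import cv2,numpy as np
a=cv2.imread('pics/ov_top.png');b=cv2.imread('pics/ov_scene.png');print(a.shape,b.shape)
cv2.imwrite('pics/ov_t2.png',a);"
```

```text
(450, 600, 3) (400, 525, 3)
```

View pics/ov_top.png

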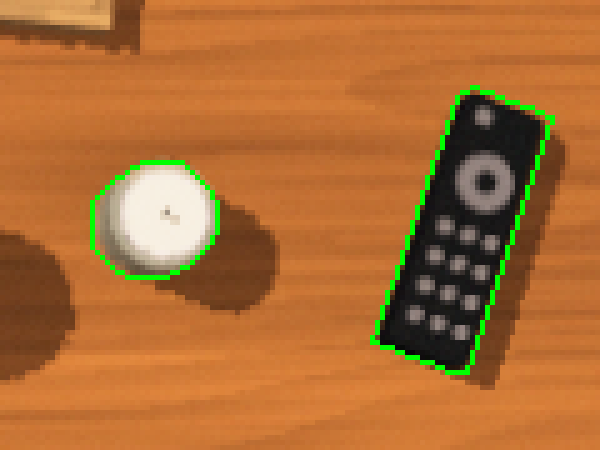

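View pics/ov_scene.png

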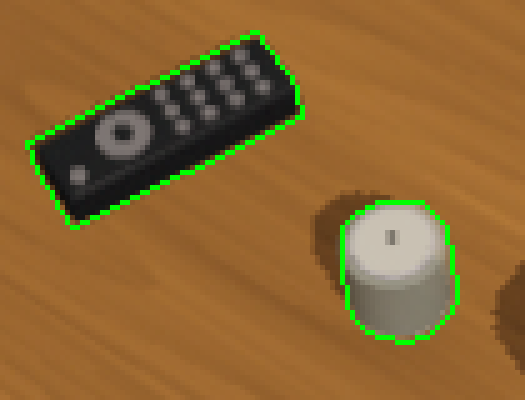

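>>> apply_moves([
  {"jaw":0,"delta_pos":[-40,-48,0],"spin":0},
  {"jaw":0,"delta_pos":[-80,-96,0],"spin":0},
  {"jaw":0,"delta_pos":[-115,-144,0],"spin":0},
  {"jaw":0,"delta_pos":[-153,-192,0],"spin":0.02},
  {"jaw":0,"delta_pos":[-190,-240,0],"spin":0.04},
  {"jaw":0,"delta_pos":[-229,-288,0],"spin":0.04},
  {"jaw":0,"delta_pos":[-268,-336,0],"spin":0.04},
  {"jaw":0,"delta_pos":[-300,-380,0],"spin":0.04},
], squeeze=20)

```text
time_s: 2.25
ee_pos: [348.7, 80.5, 214.3]
ee_rot: [179.9, 0.1, 158.0]
force: [0.9, -0.8, -0.5]
gripper_width: 91.3
```

```bash
python3 go.py 451 -341 110 158
```

```text
t 2.25 pos [348.7  80.5 214.3] [1.799e+02 1.000e-01 1.580e+02] q [ 11.  -2. 114.  -0.  68. -57.] w 91.3 F [ 0.9 -0.8 -0.5]
delta [-252.7 -352.5  104.4] spin -0.0
```

>>> apply_moves([
  {"jaw":0,"delta_pos":[-32,-45,0],"spin":0},
  {"jaw":0,"delta_pos":[-66,-92,0],"spin":0},
  {"jaw":0,"delta_pos":[-100,-140,10],"spin":0},
  {"jaw":0,"delta_pos":[-135,-188,25],"spin":0},
  {"jaw":0,"delta_pos":[-170,-236,45],"spin":0},
  {"jaw":0,"delta_pos":[-205,-285,65],"spin":0},
  {"jaw":0,"delta_pos":[-235,-328,80],"spin":0},
  {"jaw":0,"delta_pos":[-253,-352,94],"spin":0},
])

```text
time_s: 3.25
ee_pos: [451.8, -343.4, 119.6]
ee_rot: [180.0, 0.1, 157.9]
force: [0.5, 0.7, -0.5]
gripper_width: 91.3
```

```bash
python3 go.py 451 -341 10.5 158;python3 - <<'E'
from workcell import cams
import cv2; im=cams.grab_frame("wrist"); cv2.imwrite("pics/w1.png",im[:,:,::-1])
E
```

```text
t 3.25 pos [ 451.8 -343.4  119.6] [1.800e+02 1.000e-01 1.579e+02] q [ -38.   22.   99.    0.   59. -106.] w 91.3 F [ 0.5  0.7 -0.5]
delta [  1.8   1.8 109. ] spin -0.002
```

View pics/w1.png

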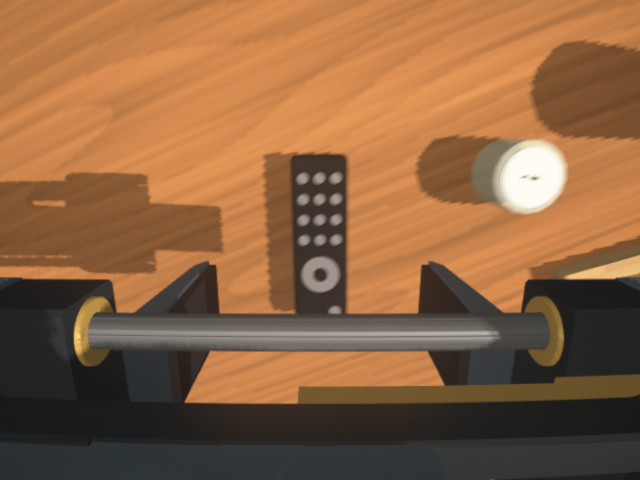

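The wrist view shows the remote upright in the picture (columns 293–347), centred and parallel between the fingers. I'll go down.

>>> apply_moves([
  {"jaw":0,"delta_pos":[2,2,30],"spin":0},
  {"jaw":0,"delta_pos":[2,2,60],"spin":0},
  {"jaw":0.2,"delta_pos":[2,2,85],"spin":0},
  {"jaw":0.3,"delta_pos":[2,2,100],"spin":0},
  {"jaw":0.3,"delta_pos":[2,2,109],"spin":0},
  {"jaw":0.4,"delta_pos":[2,2,109],"spin":0},
  {"jaw":0.8,"delta_pos":[2,2,109],"spin":0},
  {"jaw":0.8,"delta_pos":[2,2,109],"spin":0},
], squeeze=25)

```text
time_s: 4.3
ee_pos: [451.8, -343.4, 9.6]
ee_rot: [-179.9, 0.2, 157.8]
force: [0.6, -0.4, 3.3]
gripper_width: 37.9
```

```bash
python3 go.py 639.8 -32.5 110 173.6
```

```text
t 4.3 pos [ 451.8 -343.4    9.6] [-179.9    0.2  157.8] q [ -38.   29.  106.   -0.   45. -106.] w 37.9 F [ 0.6 -0.4  3.3]
delta [ -57.2  358.8 -100.6] spin -0.275
```

>>> apply_moves([
  {"jaw":0.8,"delta_pos":[0,0,-20],"spin":0},
  {"jaw":0.8,"delta_pos":[0,0,-60],"spin":0},
  {"jaw":0.8,"delta_pos":[-6,36,-100],"spin":-0.03},
  {"jaw":0.8,"delta_pos":[-16,90,-110],"spin":-0.1},
  {"jaw":0.8,"delta_pos":[-25,150,-110],"spin":-0.18},
  {"jaw":0.8,"delta_pos":[-34,208,-110],"spin":-0.26},
  {"jaw":0.8,"delta_pos":[-43,265,-110],"spin":-0.275},
  {"jaw":0.8,"delta_pos":[-50,310,-110],"spin":-0.275},
])

```text
time_s: 5.3
ee_pos: [615.6, -72.8, 119.8]
ee_rot: [-179.9, 0.2, 173.7]
force: [0.2, -0.7, -0.3]
gripper_width: 37.9
```

```bash
python3 go.py 639.8 -33 50 173.6
```

```text
t 5.3 pos [615.6 -72.8 119.8] [-179.9    0.2  173.7] q [ -8.  26.  92.  -0.  62. -91.] w 37.9 F [ 0.2 -0.7 -0.3]
delta [-19.4  42.3  69.8] spin 0.001
```

>>> apply_moves([
  {"jaw":0.8,"delta_pos":[-6,14,0],"spin":0},
  {"jaw":0.8,"delta_pos":[-13,28,10],"spin":0},
  {"jaw":0.8,"delta_pos":[-19,42,30],"spin":0},
  {"jaw":0.8,"delta_pos":[-19,42,50],"spin":0},
  {"jaw":0.8,"delta_pos":[-19,42,65],"spin":0},
  {"jaw":0.8,"delta_pos":[-19,42,70],"spin":0},
  {"jaw":0.8,"delta_pos":[-19,42,70],"spin":0},
  {"jaw":0.8,"delta_pos":[-19,42,70],"spin":0},
])

```text
time_s: 6.3
ee_pos: [640.0, -33.5, 50.5]
ee_rot: [-179.9, 0.3, 173.7]
force: [0.4, -0.4, -0.6]
gripper_width: 37.6
```

```bash
python3 go.py 639.8 -33 20.5 173.6;python3 - <<'E'
from workcell import cams
import cv2
for n in("wrist","top"):
    im=cams.grab_frame(n)
    if n=="top": im=cv2.resize(im[110:230,200:420],None,fx=3,fy=3)
    cv2.imwrite(f"pics/{n}2.png",im[:,:,::-1])
E
```

```text
t 6.3 pos [640.  -33.5  50.5] [-179.9    0.3  173.7] q [ -4.  32.  93.  -0.  55. -88.] w 37.6 F [ 0.4 -0.4 -0.6]
delta [ 0.4  0.5 30. ] spin 0.001
```

View pics/wrist2.png

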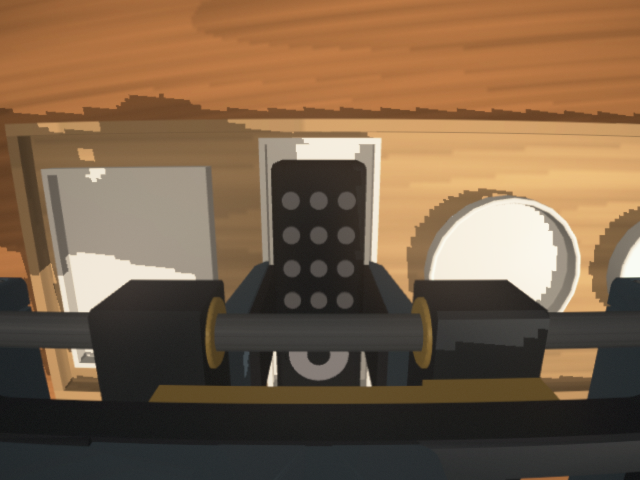

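View pics/top2.png

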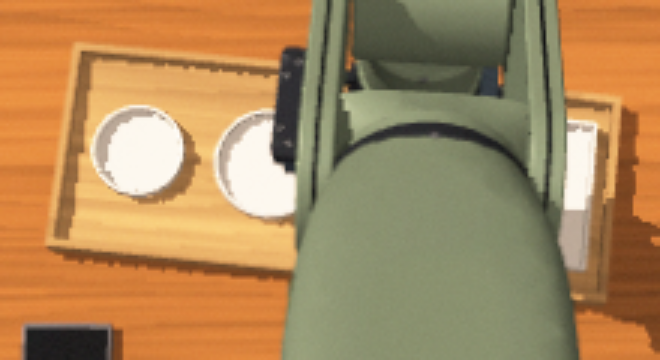

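Remote (columns 272–366) sits centred over the long dish (261–381). Lowering it.

>>> apply_moves([
  {"jaw":0.8,"delta_pos":[0,0,10],"spin":0},
  {"jaw":0.8,"delta_pos":[0,0,18],"spin":0},
  {"jaw":0.8,"delta_pos":[0,0,24],"spin":0},
  {"jaw":0.8,"delta_pos":[0,0,27],"spin":0},
  {"jaw":0.8,"delta_pos":[0,0,29],"spin":0},
  {"jaw":0.8,"delta_pos":[0,0,30],"spin":0},
  {"jaw":0.8,"delta_pos":[0,0,30],"spin":0},
  {"jaw":0.8,"delta_pos":[0,0,30],"spin":0},
])

```text
time_s: 7.4
ee_pos: [640.1, -33.5, 20.8]
ee_rot: [-179.9, 0.3, 173.7]
force: [-0.0, -0.1, 0.1]
gripper_width: 38.1
```

>>> apply_moves([
  {"jaw":0.8,"delta_pos":[0,0,0.5],"spin":0},
  {"jaw":0.8,"delta_pos":[0,0,1],"spin":0},
  {"jaw":0.8,"delta_pos":[0,0,1],"spin":0},
  {"jaw":0.5,"delta_pos":[0,0,1],"spin":0},
  {"jaw":0.3,"delta_pos":[0,0,1],"spin":0},
  {"jaw":0.3,"delta_pos":[0,0,0],"spin":0},
  {"jaw":0.3,"delta_pos":[0,0,-10],"spin":0},
  {"jaw":0.3,"delta_pos":[0,0,-50],"spin":0},
])

```text
time_s: 8.4
ee_pos: [638.1, -33.2, 69.4]
ee_rot: [-179.9, 0.0, 173.7]
force: [0.9, 0.4, 0.7]
gripper_width: 63.9
```

```bash
python3 go.py 540 20 125 197.2;python3 - <<'E'
from workcell import cams
import cv2
for n in("wrist",):
    im=cams.grab_frame(n)
    cv2.imwrite(f"pics/{n}3.png",im[:,:,::-1])
E
```

```text
t 8.4 pos [638.1 -33.2  69.4] [-179.9    0.   173.7] q [ -4.  31.  92.  -0.  58. -88.] w 63.9 F [0.9 0.4 0.7]
delta [103.4  42.  -55.7] spin -0.411
```

View pics/wrist3.png

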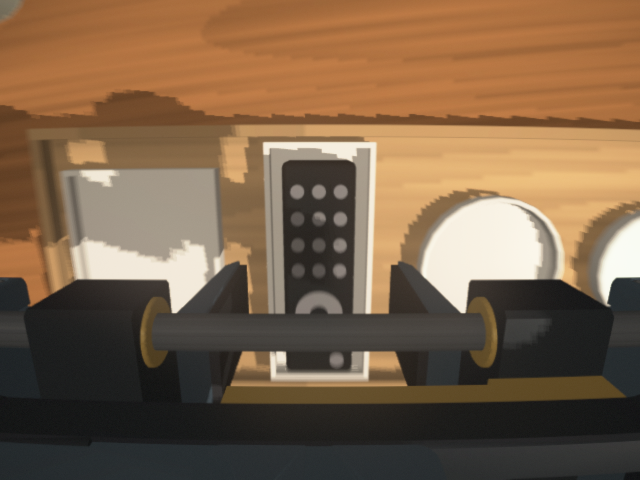

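Remote is down in the long dish, all sides inside the rim. Card box next.

```bash
python3 go.py 445 71.9 105 197.2
```

```text
t 8.45 pos [642.6 -33.5  76.9] [-179.9    0.8  173.7] q [ -4.  30.  91.  -0.  58. -88.] w 63.9 F [ 1.3 -0.4  4.3]
delta [207.7  83.  -31. ] spin -0.411
```

>>> apply_moves([
  {"jaw":0.3,"delta_pos":[0,0,-31],"spin":0},
  {"jaw":0.2,"delta_pos":[30,12,-45],"spin":-0.1},
  {"jaw":0,"delta_pos":[70,28,-45],"spin":-0.2},
  {"jaw":0,"delta_pos":[115,46,-45],"spin":-0.3},
  {"jaw":0,"delta_pos":[160,64,-40],"spin":-0.411},
  {"jaw":0,"delta_pos":[195,77,-35],"spin":-0.411},
  {"jaw":0,"delta_pos":[208,83,-31],"spin":-0.411},
  {"jaw":0,"delta_pos":[208,83,-31],"spin":-0.411},
])

```text
time_s: 9.45
ee_pos: [445.1, 72.2, 105.3]
ee_rot: [-179.6, 0.7, -162.7]
force: [-0.1, 0.2, -0.1]
gripper_width: 90.9
```

```bash
python3 go.py 445 71.9 10.5 197.2;python3 - <<'E'
from workcell import cams
import cv2
for n in("wrist",):
    im=cams.grab_frame(n)
    cv2.imwrite(f"pics/{n}4.png",im[:,:,::-1])
E
```

```text
t 9.45 pos [445.1  72.2 105.3] [-179.6    0.7 -162.7] q [  8.  13. 115.  -0.  51. -99.] w 90.9 F [-0.1  0.2 -0.1]
delta [ 1.4  0.4 94.8] spin 0.001
```

View pics/wrist4.png

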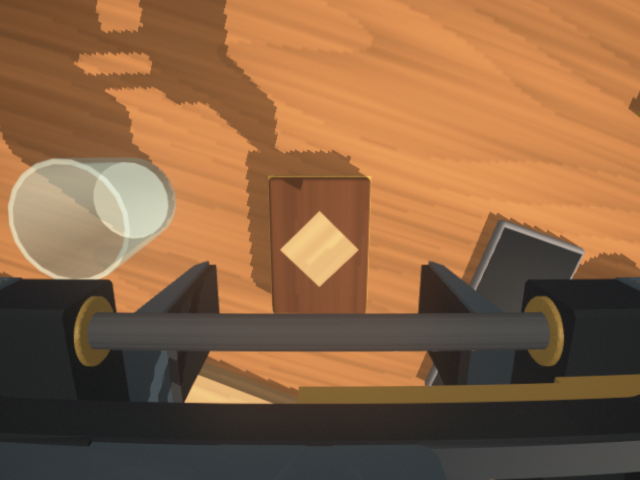

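Card box (columns 269–370) is centred and parallel. Descending and gripping.

>>> apply_moves([
  {"jaw":0,"delta_pos":[0,0,30],"spin":0},
  {"jaw":0,"delta_pos":[1,0,60],"spin":0},
  {"jaw":0,"delta_pos":[1,0,82],"spin":0},
  {"jaw":0,"delta_pos":[1,0,92],"spin":0},
  {"jaw":0,"delta_pos":[1,0,95],"spin":0},
  {"jaw":0.2,"delta_pos":[1,0,95],"spin":0},
  {"jaw":0.5,"delta_pos":[1,0,95],"spin":0},
  {"jaw":0.5,"delta_pos":[1,0,95],"spin":0},
])

```text
time_s: 10.5
ee_pos: [447.1, 71.6, 11.1]
ee_rot: [-179.6, 0.9, -162.8]
force: [-1.0, 1.5, 0.0]
gripper_width: 64.3
```

```bash
python3 go.py 628.6 -131.9 110 173.6
```

```text
t 10.5 pos [447.1  71.6  11.1] [-179.6    0.9 -162.8] q [  8.  21. 121.  -0.  37. -99.] w 64.3 F [-1.   1.5  0. ]
delta [-114.6 -248.9  -95.3] spin 0.413
```

>>> apply_moves([
  {"jaw":0.5,"delta_pos":[0,0,-20],"spin":0},
  {"jaw":0.5,"delta_pos":[0,0,-60],"spin":0},
  {"jaw":0.5,"delta_pos":[-8,-17,-98],"spin":0.04},
  {"jaw":0.5,"delta_pos":[-25,-55,-100],"spin":0.12},
  {"jaw":0.5,"delta_pos":[-48,-105,-100],"spin":0.22},
  {"jaw":0.5,"delta_pos":[-73,-158,-100],"spin":0.32},
  {"jaw":0.5,"delta_pos":[-97,-210,-100],"spin":0.413},
  {"jaw":0.5,"delta_pos":[-110,-240,-98],"spin":0.413},
])

```text
time_s: 11.5
ee_pos: [623.2, -127.1, 112.5]
ee_rot: [-179.9, 1.0, 173.5]
force: [-0.4, 0.7, -1.4]
gripper_width: 64.0
```

>>> apply_moves([
  {"jaw":0.5,"delta_pos":[0,0,0],"spin":0},
  {"jaw":0.5,"delta_pos":[0,0,0],"spin":0},
  {"jaw":0.5,"delta_pos":[0,0,15],"spin":0},
  {"jaw":0.5,"delta_pos":[0,0,30],"spin":0},
  {"jaw":0.5,"delta_pos":[0,0,45],"spin":0},
  {"jaw":0.5,"delta_pos":[0,0,50],"spin":0},
  {"jaw":0.5,"delta_pos":[0,0,50],"spin":0},
  {"jaw":0.5,"delta_pos":[0,0,50],"spin":0},
])

```text
time_s: 12.5
ee_pos: [624.5, -127.3, 63.0]
ee_rot: [-179.9, 1.1, 173.5]
force: [0.3, 0.4, -1.1]
gripper_width: 63.5
```

```bash
python3 go.py 628.6 -131.9 35 173.6;python3 - <<'E'
from workcell import cams
import cv2
for n in("wrist",):
    im=cams.grab_frame(n)
    cv2.imwrite(f"pics/{n}5.png",im[:,:,::-1])
E
```

```text
t 12.5 pos [ 624.5 -127.3   63. ] [-179.9    1.1  173.5] q [-13.  30.  94.   0.  55. -96.] w 63.5 F [ 0.3  0.4 -1.1]
delta [-4.1 -4.  28.1] spin -0.002
```

View pics/wrist5.png

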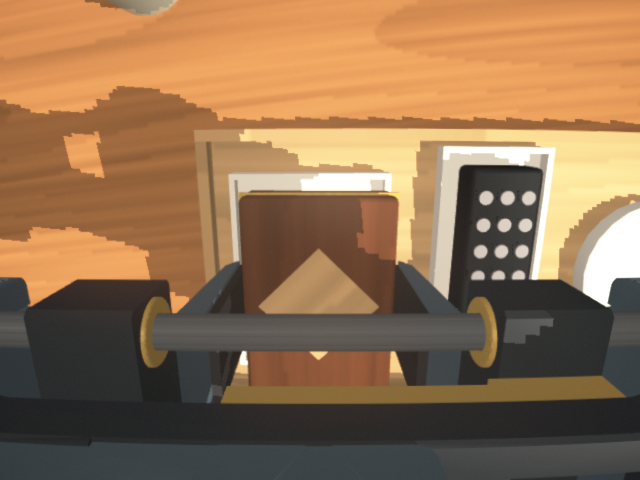

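>>> apply_moves([
  {"jaw":0.5,"delta_pos":[-3,-2,5],"spin":0},
  {"jaw":0.5,"delta_pos":[-5.5,-4,12],"spin":0},
  {"jaw":0.5,"delta_pos":[-5.5,-4,20],"spin":0},
  {"jaw":0.5,"delta_pos":[-5.5,-4,28],"spin":0},
  {"jaw":0.5,"delta_pos":[-5.5,-4,34],"spin":0},
  {"jaw":0.5,"delta_pos":[-5.5,-4,38],"spin":0},
  {"jaw":0.5,"delta_pos":[-5.5,-4,40],"spin":0},
  {"jaw":0.5,"delta_pos":[-5.5,-4,40.5],"spin":0},
])

```text
time_s: 13.55
ee_pos: [630.4, -132.1, 22.8]
ee_rot: [-179.9, 1.1, 173.5]
force: [0.1, -0.2, -1.7]
gripper_width: 63.6
```

```bash
python3 go.py 630 -132 22 173.6
```

```text
t 13.55 pos [ 630.4 -132.1   22.8] [-179.9    1.1  173.5] q [-13.  33.  95.   0.  51. -96.] w 63.6 F [ 0.1 -0.2 -1.7]
delta [0.4 0.1 0.7] spin -0.002
```

>>> apply_moves([
  {"jaw":0.5,"delta_pos":[0,0,0.6],"spin":0},
  {"jaw":0.5,"delta_pos":[0,0,1.2],"spin":0},
  {"jaw":0.5,"delta_pos":[0,0,1.2],"spin":0},
  {"jaw":0.2,"delta_pos":[0,0,1.2],"spin":0},
  {"jaw":0.08,"delta_pos":[0,0,1],"spin":0},
  {"jaw":0.08,"delta_pos":[0,0,0],"spin":0},
  {"jaw":0.08,"delta_pos":[0,0,-15],"spin":0},
  {"jaw":0.08,"delta_pos":[0,0,-30],"spin":0},
])

```text
time_s: 14.55
ee_pos: [630.1, -132.1, 54.0]
ee_rot: [-179.9, 1.2, 173.5]
force: [0.9, 0.2, 0.1]
gripper_width: 83.8
```

>>> apply_moves([
  {"jaw":0.08,"delta_pos":[0,0,-20],"spin":0},
  {"jaw":0.08,"delta_pos":[0,0,-50],"spin":0},
  {"jaw":0.08,"delta_pos":[0,0,-80],"spin":0},
  {"jaw":0.08,"delta_pos":[0,0,-100],"spin":0},
  {"jaw":0.08,"delta_pos":[0,0,-110],"spin":0},
  {"jaw":0.08,"delta_pos":[0,0,-110],"spin":0},
  {"jaw":0.08,"delta_pos":[0,0,-110],"spin":0},
  {"jaw":0.08,"delta_pos":[0,0,-110],"spin":0},
])

```text
time_s: 15.55
ee_pos: [627.4, -131.6, 162.9]
ee_rot: [-179.9, 1.1, 173.5]
force: [-0.8, 0.4, -0.2]
gripper_width: 83.7
```

```bash
python3 go.py 451 358.5 150 173.6;python3 - <<'E'
from workcell import cams
import cv2
for n in("wrist",):
    im=cams.grab_frame(n)
    cv2.imwrite(f"pics/{n}6.png",im[:,:,::-1])
E
```

```text
t 15.55 pos [ 627.4 -131.6  162.9] [-179.9    1.1  173.5] q [-13.  26.  86.   0.  68. -96.] w 83.7 F [-0.8  0.4 -0.2]
delta [231.3 466.8   8.1] spin -0.002
```

View pics/wrist6.png

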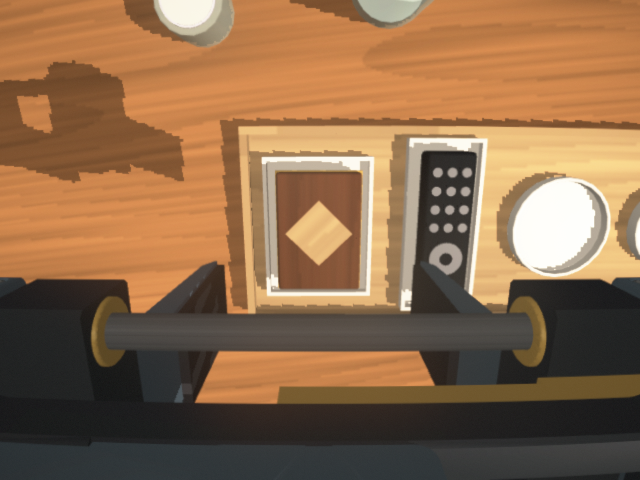

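Card box and remote both flat inside their dishes. Now the cup.

>>> apply_moves([
  {"jaw":0.05,"delta_pos":[20,40,0],"spin":0},
  {"jaw":0,"delta_pos":[45,93,0],"spin":0},
  {"jaw":0,"delta_pos":[72,146,0],"spin":0},
  {"jaw":0,"delta_pos":[98,199,0],"spin":0},
  {"jaw":0,"delta_pos":[124,252,0],"spin":0},
  {"jaw":0,"delta_pos":[150,305,0],"spin":0},
  {"jaw":0,"delta_pos":[176,356,5],"spin":0},
  {"jaw":0,"delta_pos":[198,400,8],"spin":0},
])

```text
time_s: 16.6
ee_pos: [475.4, 290.1, 150.4]
ee_rot: [-179.9, 1.0, 173.5]
force: [0.7, 0.5, 0.5]
gripper_width: 91.5
```

>>> apply_moves([
  {"jaw":0,"delta_pos":[15,33,0],"spin":0},
  {"jaw":0,"delta_pos":[30,60,0],"spin":0},
  {"jaw":0,"delta_pos":[33,67,0],"spin":0},
  {"jaw":0,"delta_pos":[33,67,0],"spin":0},
  {"jaw":0,"delta_pos":[33,67,0],"spin":0},
  {"jaw":0,"delta_pos":[33,67,0],"spin":0},
  {"jaw":0,"delta_pos":[33,67,0],"spin":0},
  {"jaw":0,"delta_pos":[33,67,0],"spin":0},
])

```text
time_s: 17.6
ee_pos: [450.4, 360.1, 149.7]
ee_rot: [-179.9, 1.0, 173.5]
force: [1.2, 1.4, 0.8]
gripper_width: 91.1
```

```bash
python3 go.py 451 358.5 30 173.6;python3 - <<'E'
from workcell import cams
from h import *
im=cams.grab_frame("wrist")[:,:,::-1].copy(); cal=cams.calibration("wrist")
P=place(M["dice_cup"],451,358.5,0); cv2.polylines(im,[cv2.convexHull(proj(cal,P).round().astype(np.int32))],True,(0,255,0),1)
cv2.imwrite("pics/wrist7.png",im)
E
```

```text
t 17.6 pos [450.4 360.1 149.7] [-179.9    1.   173.5] q [ 38.  21.  96.  -1.  63. -45.] w 91.1 F [1.2 1.4 0.8]
delta [  1.4  -1.4 119.7] spin -0.002
```

View pics/wrist7.png

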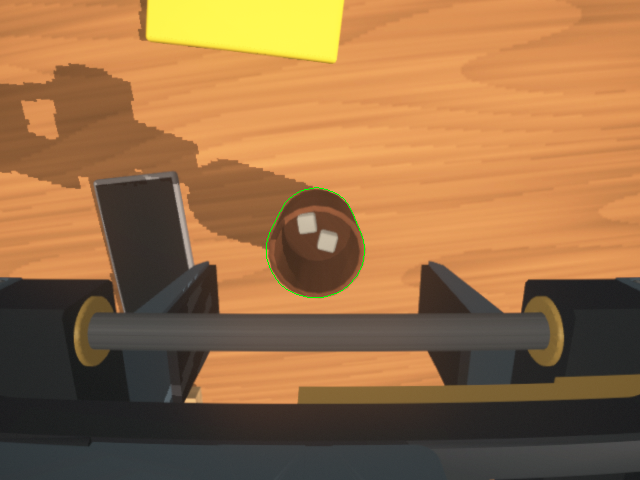

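Outline of the estimated cup pose matches the wrist picture (columns 267–365). Descending.

>>> apply_moves([
  {"jaw":0,"delta_pos":[1,-1,20],"spin":0},
  {"jaw":0,"delta_pos":[1.4,-1.4,45],"spin":0},
  {"jaw":0,"delta_pos":[1.4,-1.4,75],"spin":0},
  {"jaw":0,"delta_pos":[1.4,-1.4,100],"spin":0},
  {"jaw":0,"delta_pos":[1.4,-1.4,115],"spin":0},
  {"jaw":0,"delta_pos":[1.4,-1.4,120],"spin":0},
  {"jaw":0,"delta_pos":[1.4,-1.4,120],"spin":0},
  {"jaw":0,"delta_pos":[1.4,-1.4,120],"spin":0},
])

```text
time_s: 18.65
ee_pos: [451.5, 359.0, 30.7]
ee_rot: [-180.0, 1.1, 173.5]
force: [0.5, 0.1, 0.1]
gripper_width: 91.5
```

>>> apply_moves([
  {"jaw":0.1,"delta_pos":[0,0,0],"spin":0},
  {"jaw":0.15,"delta_pos":[0,0,0],"spin":0},
  {"jaw":0.2,"delta_pos":[0,0,0],"spin":0},
  {"jaw":0.25,"delta_pos":[0,0,0],"spin":0},
  {"jaw":0.3,"delta_pos":[0,0,0],"spin":0},
  {"jaw":0.4,"delta_pos":[0,0,0],"spin":0},
  {"jaw":0.5,"delta_pos":[0,0,0],"spin":0},
  {"jaw":0.5,"delta_pos":[0,0,0],"spin":0},
], squeeze=20)

```text
time_s: 19.65
ee_pos: [451.4, 359.0, 30.7]
ee_rot: [-180.0, 1.1, 173.5]
force: [-1.1, 0.6, 0.3]
gripper_width: 62.9
```

```bash
python3 go.py 651.3 66.9 140 173.6
```

```text
t 19.65 pos [451.4 359.   30.7] [-180.     1.1  173.5] q [ 38.  28. 104.  -1.  47. -45.] w 62.9 F [-1.1  0.6  0.3]
delta [-233.8 -267.5 -104.7] spin -0.002
```

>>> apply_moves([
  {"jaw":0.5,"delta_pos":[0,0,-10],"spin":0},
  {"jaw":0.5,"delta_pos":[0,0,-35],"spin":0},
  {"jaw":0.5,"delta_pos":[-5,-6,-65],"spin":0},
  {"jaw":0.5,"delta_pos":[-18,-20,-90],"spin":0},
  {"jaw":0.5,"delta_pos":[-40,-45,-105],"spin":0},
  {"jaw":0.5,"delta_pos":[-68,-78,-110],"spin":0},
  {"jaw":0.5,"delta_pos":[-98,-112,-110],"spin":0},
  {"jaw":0.5,"delta_pos":[-128,-147,-110],"spin":0},
])

```text
time_s: 20.65
ee_pos: [560.6, 197.7, 144.0]
ee_rot: [180.0, 1.2, 173.5]
force: [0.1, 0.2, -1.3]
gripper_width: 62.7
```

```bash
python3 go.py 651.3 66.9 140 173.6
```

```text
t 20.65 pos [560.6 197.7 144. ] [180.    1.2 173.5] q [ 19.  22.  94.  -1.  63. -65.] w 62.7 F [ 0.1  0.2 -1.3]
delta [-104.8 -119.7    6.1] spin -0.002
```

>>> apply_moves([
  {"jaw":0.5,"delta_pos":[-30,-34,0],"spin":0},
  {"jaw":0.5,"delta_pos":[-60,-68,0],"spin":0},
  {"jaw":0.5,"delta_pos":[-85,-97,0],"spin":0},
  {"jaw":0.5,"delta_pos":[-98,-112,3],"spin":0},
  {"jaw":0.5,"delta_pos":[-104,-119,8],"spin":0},
  {"jaw":0.5,"delta_pos":[-105,-120,20],"spin":0},
  {"jaw":0.5,"delta_pos":[-106,-120,35],"spin":0},
  {"jaw":0.5,"delta_pos":[-106,-120,45],"spin":0},
])

```text
time_s: 21.65
ee_pos: [652.2, 67.2, 99.5]
ee_rot: [180.0, 1.0, 173.6]
force: [-0.1, 0.1, -0.7]
gripper_width: 62.6
```

>>> apply_moves([
  {"jaw":0.5,"delta_pos":[0,0,8],"spin":0},
  {"jaw":0.5,"delta_pos":[0,0,18],"spin":0},
  {"jaw":0.5,"delta_pos":[0,0,26],"spin":0},
  {"jaw":0.5,"delta_pos":[0,0,30],"spin":0},
  {"jaw":0.5,"delta_pos":[0,0,30],"spin":0},
  {"jaw":0.5,"delta_pos":[0,0,30],"spin":0},
  {"jaw":0.5,"delta_pos":[0,0,30],"spin":0},
  {"jaw":0.5,"delta_pos":[0,0,30],"spin":0},
])

```text
time_s: 22.65
ee_pos: [652.8, 67.2, 69.7]
ee_rot: [180.0, 1.1, 173.6]
force: [0.7, -0.1, -0.5]
gripper_width: 62.5
```

```bash
python3 go.py 651.3 66.9 42 173.6;python3 - <<'E'
from workcell import cams
from h import *
im=cams.grab_frame("wrist")[:,:,::-1].copy()
cv2.imwrite("pics/wrist8.png",im)
im=cams.grab_frame("scene")[:,:,::-1].copy()
cv2.imwrite("pics/scene8.png",cv2.resize(im[200:400,170:400],None,fx=3,fy=3))
E
```

```text
t 22.65 pos [652.8  67.2  69.7] [180.    1.1 173.6] q [  5.  31.  90.  -0.  57. -78.] w 62.5 F [ 0.7 -0.1 -0.5]
delta [ 2.  -0.5 27.7] spin -0.001
```

View pics/wrist8.png

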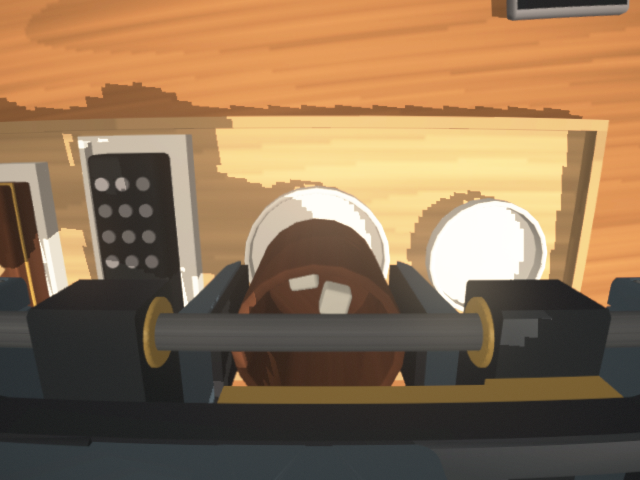

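View pics/scene8.png

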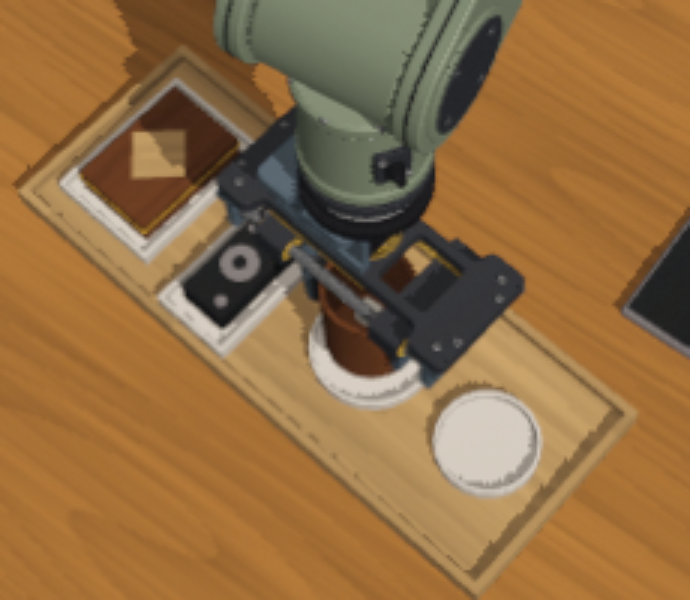

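Cup hangs upright and is centred over the big round dish. Lowering gently.

>>> apply_moves([
  {"jaw":0.5,"delta_pos":[1,0,8],"spin":0},
  {"jaw":0.5,"delta_pos":[1.5,0,16],"spin":0},
  {"jaw":0.5,"delta_pos":[1.5,0,21],"spin":0},
  {"jaw":0.5,"delta_pos":[1.5,0,24],"spin":0},
  {"jaw":0.5,"delta_pos":[1.5,0,26],"spin":0},
  {"jaw":0.5,"delta_pos":[1.5,0,27.5],"spin":0},
  {"jaw":0.5,"delta_pos":[1.5,0,28],"spin":0},
  {"jaw":0.5,"delta_pos":[1.5,0,28],"spin":0},
])

```text
time_s: 23.75
ee_pos: [651.9, 67.3, 41.8]
ee_rot: [180.0, 1.1, 173.6]
force: [0.7, 1.0, -0.9]
gripper_width: 62.9
```

>>> apply_moves([
  {"jaw":0.5,"delta_pos":[0,0,0.4],"spin":0},
  {"jaw":0.5,"delta_pos":[0,0,0.8],"spin":0},
  {"jaw":0.5,"delta_pos":[0,0,1.2],"spin":0},
  {"jaw":0.5,"delta_pos":[0,0,1.2],"spin":0},
  {"jaw":0.5,"delta_pos":[0,0,1.2],"spin":0},
  {"jaw":0.5,"delta_pos":[0,0,1.2],"spin":0},
  {"jaw":0.5,"delta_pos":[0,0,1.2],"spin":0},
  {"jaw":0.5,"delta_pos":[0,0,1.2],"spin":0},
])

```text
time_s: 24.75
ee_pos: [652.0, 67.3, 41.6]
ee_rot: [180.0, 1.1, 173.6]
force: [-3.2, -0.2, 5.7]
gripper_width: 62.8
```

Contact (+5.7 N). Release slowly, then lift straight up.

>>> apply_moves([
  {"jaw":0.28,"delta_pos":[0,0,0],"spin":0},
  {"jaw":0.22,"delta_pos":[0,0,0],"spin":0},
  {"jaw":0.15,"delta_pos":[0,0,0],"spin":0},
  {"jaw":0.08,"delta_pos":[0,0,0],"spin":0},
  {"jaw":0.05,"delta_pos":[0,0,0],"spin":0},
  {"jaw":0.05,"delta_pos":[0,0,0],"spin":0},
  {"jaw":0.05,"delta_pos":[0,0,-8],"spin":0},
  {"jaw":0.05,"delta_pos":[0,0,-25],"spin":0},
])

```text
time_s: 25.75
ee_pos: [651.1, 67.4, 67.0]
ee_rot: [180.0, 1.0, 173.6]
force: [0.4, 0.2, -0.9]
gripper_width: 86.6
```

>>> apply_moves([
  {"jaw":0.05,"delta_pos":[0,0,-20],"spin":0},
  {"jaw":0.05,"delta_pos":[0,0,-50],"spin":0},
  {"jaw":0.05,"delta_pos":[0,0,-75],"spin":0},
  {"jaw":0.05,"delta_pos":[0,0,-90],"spin":0},
  {"jaw":0.05,"delta_pos":[0,0,-95],"spin":0},
  {"jaw":0.05,"delta_pos":[0,0,-95],"spin":0},
  {"jaw":0.05,"delta_pos":[0,0,-95],"spin":0},
  {"jaw":0.05,"delta_pos":[0,0,-95],"spin":0},
])

```text
time_s: 26.75
ee_pos: [649.0, 67.5, 161.0]
ee_rot: [-180.0, 0.9, 173.6]
force: [-0.6, -0.5, -0.1]
gripper_width: 86.5
```

```bash
python3 go.py 456 -198.6 150 173.6;python3 - <<'E'
from workcell import cams
from h import *
im=cams.grab_frame("wrist")[:,:,::-1].copy()
cv2.imwrite("pics/wrist9.png",im)
E
```

```text
t 26.75 pos [649.   67.5 161. ] [-180.     0.9  173.6] q [  5.  27.  84.  -0.  68. -78.] w 86.5 F [-0.6 -0.5 -0.1]
delta [ 162.1 -286.     8.4] spin -0.001
```

View pics/wrist9.png

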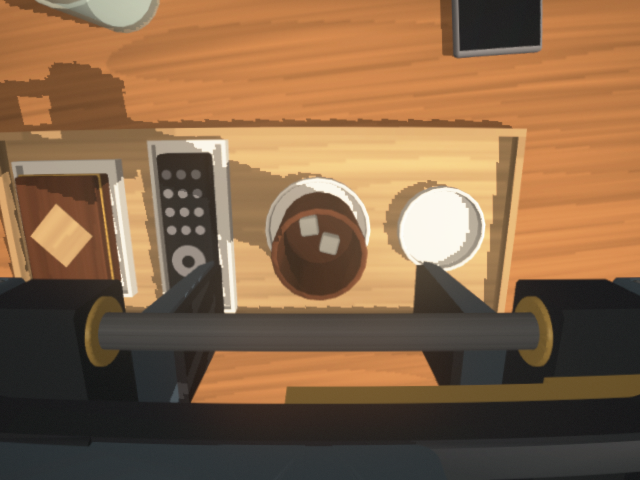

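Cup is standing upright in the big dish. Tea light next.

>>> apply_moves([
  {"jaw":0,"delta_pos":[22,-40,0],"spin":0},
  {"jaw":0,"delta_pos":[48,-85,0],"spin":0},
  {"jaw":0,"delta_pos":[75,-132,0],"spin":0},
  {"jaw":0,"delta_pos":[102,-180,0],"spin":0},
  {"jaw":0,"delta_pos":[130,-230,3],"spin":0},
  {"jaw":0,"delta_pos":[152,-268,6],"spin":0},
  {"jaw":0,"delta_pos":[162,-286,8],"spin":0},
  {"jaw":0,"delta_pos":[162,-286,8],"spin":0},
])

```text
time_s: 27.8
ee_pos: [455.4, -199.4, 150.3]
ee_rot: [180.0, 0.9, 173.4]
force: [-0.3, 0.1, -0.5]
gripper_width: 91.2
```

```bash
python3 go.py 456 -198.6 12 173.6;python3 - <<'E'
from workcell import cams
from h import *
im=cams.grab_frame("wrist")[:,:,::-1].copy(); cal=cams.calibration("wrist")
P=place(M["tea_light"],456,-198.6,0); cv2.polylines(im,[cv2.convexHull(proj(cal,P).round().astype(np.int32))],True,(0,255,0),1)
cv2.imwrite("pics/wrist10.png",im)
E
```

```text
t 27.8 pos [ 455.4 -199.4  150.3] [180.    0.9 173.4] q [ -25.   14.  106.    0.   59. -109.] w 91.2 F [-0.3  0.1 -0.5]
delta [  1.7   0.8 138.3] spin -0.003
```

View pics/wrist10.png

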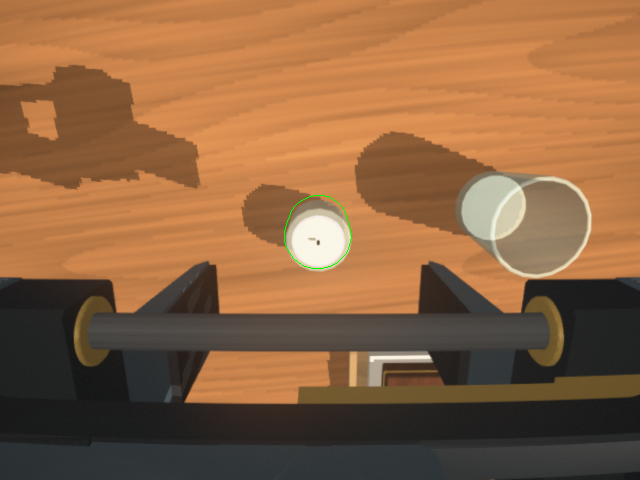

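>>> apply_moves([
  {"jaw":0,"delta_pos":[1,0.5,25],"spin":0},
  {"jaw":0,"delta_pos":[1.7,0.8,55],"spin":0},
  {"jaw":0,"delta_pos":[1.7,0.8,90],"spin":0},
  {"jaw":0,"delta_pos":[1.7,0.8,115],"spin":0},
  {"jaw":0,"delta_pos":[1.7,0.8,130],"spin":0},
  {"jaw":0,"delta_pos":[1.7,0.8,138],"spin":0},
  {"jaw":0.1,"delta_pos":[1.7,0.8,138],"spin":0},
  {"jaw":0.2,"delta_pos":[1.7,0.8,138],"spin":0},
])

```text
time_s: 28.85
ee_pos: [457.5, -198.2, 13.2]
ee_rot: [-180.0, 1.1, 173.5]
force: [0.1, -0.0, 0.5]
gripper_width: 74.9
```

>>> apply_moves([
  {"jaw":0.3,"delta_pos":[0,0,0],"spin":0},
  {"jaw":0.36,"delta_pos":[0,0,0],"spin":0},
  {"jaw":0.4,"delta_pos":[0,0,0],"spin":0},
  {"jaw":0.45,"delta_pos":[0,0,0],"spin":0},
  {"jaw":0.5,"delta_pos":[0,0,0],"spin":0},
  {"jaw":0.6,"delta_pos":[0,0,0],"spin":0},
  {"jaw":0.7,"delta_pos":[0,0,0],"spin":0},
  {"jaw":0.7,"delta_pos":[0,0,0],"spin":0},
], squeeze=25)

```text
time_s: 29.85
ee_pos: [457.7, -198.4, 13.3]
ee_rot: [-180.0, 1.1, 173.5]
force: [0.2, -1.1, 1.6]
gripper_width: 47.4
```

```bash
python3 go.py 662.4 166.1 160 173.6
```

```text
t 29.85 pos [ 457.7 -198.4   13.3] [-180.     1.1  173.5] q [ -25.   24.  115.    0.   40. -109.] w 47.4 F [ 0.2 -1.1  1.6]
delta [-164.8  385.3 -143.9] spin -0.002
```

>>> apply_moves([
  {"jaw":0.7,"delta_pos":[0,0,-15],"spin":0},
  {"jaw":0.7,"delta_pos":[0,0,-50],"spin":0},
  {"jaw":0.7,"delta_pos":[0,0,-95],"spin":0},
  {"jaw":0.7,"delta_pos":[-7,16,-130],"spin":0},
  {"jaw":0.7,"delta_pos":[-20,47,-145],"spin":0},
  {"jaw":0.7,"delta_pos":[-38,90,-148],"spin":0},
  {"jaw":0.7,"delta_pos":[-58,136,-148],"spin":0},
  {"jaw":0.7,"delta_pos":[-78,183,-148],"spin":0},
])

```text
time_s: 30.85
ee_pos: [553.3, -23.3, 163.3]
ee_rot: [-180.0, 1.1, 173.5]
force: [1.5, -1.4, -0.9]
gripper_width: 47.4
```

```bash
python3 go.py 662.4 166.1 160 173.6
```

```text
t 30.85 pos [553.3 -23.3 163.3] [-180.     1.1  173.5] q [ -4.  18.  98.  -0.  63. -87.] w 47.4 F [ 1.5 -1.4 -0.9]
delta [-86.8 200.6   4.9] spin -0.002
```

>>> apply_moves([
  {"jaw":0.7,"delta_pos":[-18,43,0],"spin":0},
  {"jaw":0.7,"delta_pos":[-37,86,0],"spin":0},
  {"jaw":0.7,"delta_pos":[-56,130,0],"spin":0},
  {"jaw":0.7,"delta_pos":[-73,168,0],"spin":0},
  {"jaw":0.7,"delta_pos":[-83,191,0],"spin":0},
  {"jaw":0.7,"delta_pos":[-86,200,4],"spin":0},
  {"jaw":0.7,"delta_pos":[-87,200,15],"spin":0},
  {"jaw":0.7,"delta_pos":[-88,200,35],"spin":0},
])

```text
time_s: 31.85
ee_pos: [663.7, 164.2, 129.8]
ee_rot: [-180.0, 1.1, 173.4]
force: [-0.5, 0.6, -2.1]
gripper_width: 47.7
```

>>> apply_moves([
  {"jaw":0.7,"delta_pos":[0,0,15],"spin":0},
  {"jaw":0.7,"delta_pos":[0,0,35],"spin":0},
  {"jaw":0.7,"delta_pos":[0,0,55],"spin":0},
  {"jaw":0.7,"delta_pos":[0,0,68],"spin":0},
  {"jaw":0.7,"delta_pos":[0,0,73],"spin":0},
  {"jaw":0.7,"delta_pos":[0,0,75],"spin":0},
  {"jaw":0.7,"delta_pos":[0,0,75],"spin":0},
  {"jaw":0.7,"delta_pos":[0,0,75],"spin":0},
])

```text
time_s: 32.85
ee_pos: [665.4, 164.1, 55.5]
ee_rot: [-180.0, 1.1, 173.4]
force: [0.1, 1.0, -1.6]
gripper_width: 47.4
```

```bash
python3 go.py 662.4 166.1 24.5 173.6;python3 - <<'E'
from workcell import cams
from h import *
im=cams.grab_frame("wrist")[:,:,::-1].copy()
cv2.imwrite("pics/wrist11.png",im)
E
```

```text
t 32.85 pos [665.4 164.1  55.5] [-180.     1.1  173.4] q [ 13.  34.  87.  -0.  58. -70.] w 47.4 F [ 0.1  1.  -1.6]
delta [ 3.8  1.6 30.9] spin -0.003
```

View pics/wrist11.png

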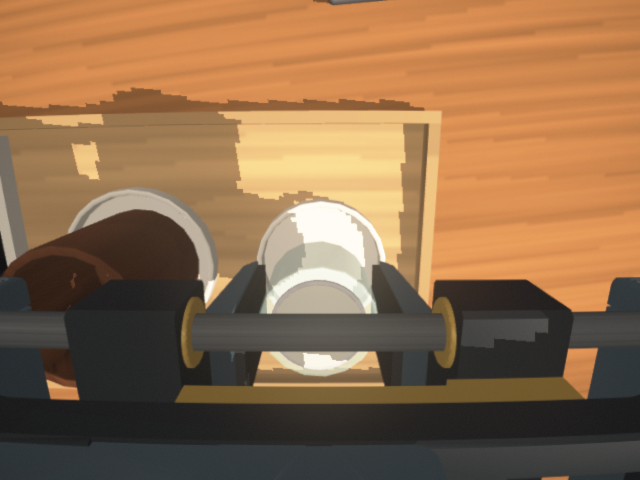

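Tea light is upright and centred (columns 258–385) over the small dish. Lowering.

>>> apply_moves([
  {"jaw":0.7,"delta_pos":[1.5,1,6],"spin":0},
  {"jaw":0.7,"delta_pos":[2.7,1.6,14],"spin":0},
  {"jaw":0.7,"delta_pos":[2.7,1.6,21],"spin":0},
  {"jaw":0.7,"delta_pos":[2.7,1.6,26],"spin":0},
  {"jaw":0.7,"delta_pos":[2.7,1.6,29],"spin":0},
  {"jaw":0.7,"delta_pos":[2.7,1.6,30.5],"spin":0},
  {"jaw":0.7,"delta_pos":[2.7,1.6,31],"spin":0},
  {"jaw":0.7,"delta_pos":[2.7,1.6,31.3],"spin":0},
])

```text
time_s: 33.9
ee_pos: [663.7, 166.0, 24.4]
ee_rot: [-180.0, 1.2, 173.4]
force: [0.8, -0.4, -1.0]
gripper_width: 47.1
```

>>> apply_moves([
  {"jaw":0.7,"delta_pos":[0,0,0.3],"spin":0},
  {"jaw":0.7,"delta_pos":[0,0,0.6],"spin":0},
  {"jaw":0.7,"delta_pos":[0,0,0.6],"spin":0},
  {"jaw":0.7,"delta_pos":[0,0,0.6],"spin":0},
  {"jaw":0.7,"delta_pos":[0,0,0.6],"spin":0},
  {"jaw":0.7,"delta_pos":[0,0,0.6],"spin":0},
  {"jaw":0.7,"delta_pos":[0,0,0.6],"spin":0},
  {"jaw":0.7,"delta_pos":[0,0,0.6],"spin":0},
])

```text
time_s: 34.9
ee_pos: [663.7, 166.0, 24.3]
ee_rot: [180.0, 1.2, 173.4]
force: [-2.1, -1.0, 4.8]
gripper_width: 47.5
```

Contact. Release and lift.

>>> apply_moves([
  {"jaw":0.45,"delta_pos":[0,0,0],"spin":0},
  {"jaw":0.38,"delta_pos":[0,0,0],"spin":0},
  {"jaw":0.3,"delta_pos":[0,0,0],"spin":0},
  {"jaw":0.2,"delta_pos":[0,0,0],"spin":0},
  {"jaw":0.2,"delta_pos":[0,0,0],"spin":0},
  {"jaw":0.2,"delta_pos":[0,0,0],"spin":0},
  {"jaw":0.2,"delta_pos":[0,0,-8],"spin":0},
  {"jaw":0.2,"delta_pos":[0,0,-25],"spin":0},
])

```text
time_s: 35.9
ee_pos: [662.8, 165.9, 49.6]
ee_rot: [-180.0, 1.1, 173.4]
force: [0.6, 0.2, -0.6]
gripper_width: 73.0
```

>>> apply_moves([
  {"jaw":0.2,"delta_pos":[0,0,-25],"spin":0},
  {"jaw":0.2,"delta_pos":[0,0,-60],"spin":0},
  {"jaw":0.2,"delta_pos":[0,0,-100],"spin":0},
  {"jaw":0.2,"delta_pos":[0,0,-135],"spin":0},
  {"jaw":0.2,"delta_pos":[0,0,-160],"spin":0},
  {"jaw":0.2,"delta_pos":[30,30,-165],"spin":0},
  {"jaw":0.2,"delta_pos":[70,70,-165],"spin":0},
  {"jaw":0.2,"delta_pos":[110,110,-165],"spin":0},
])

```text
time_s: 36.9
ee_pos: [562.1, 289.3, 214.2]
ee_rot: [179.9, 1.2, 173.4]
force: [-0.0, 0.2, 0.2]
gripper_width: 72.7
```

>>> apply_moves([
  {"jaw":0.2,"delta_pos":[35,45,0],"spin":0},
  {"jaw":0.2,"delta_pos":[75,85,0],"spin":0},
  {"jaw":0.2,"delta_pos":[120,120,0],"spin":0},
  {"jaw":0.2,"delta_pos":[165,155,0],"spin":0},
  {"jaw":0.2,"delta_pos":[200,185,0],"spin":0},
  {"jaw":0.2,"delta_pos":[220,200,0],"spin":0},
  {"jaw":0.2,"delta_pos":[220,200,0],"spin":0},
  {"jaw":0.2,"delta_pos":[220,200,0],"spin":0},
])

```text
time_s: 37.9
ee_pos: [367.3, 512.8, 210.6]
ee_rot: [179.9, 1.3, 173.4]
force: [-0.3, -0.2, 0.2]
gripper_width: 73.1
```

```bash
python3 - <<'E'
from workcell import cams,env
from h import *
for n in("top","scene"):
    im=cams.grab_frame(n)[:,:,::-1].copy()
    im=im[110:290,120:500] if n=="top" else im[130:400,170:530]
    cv2.imwrite(f"pics/end_{n}.png",cv2.resize(im,None,fx=2.1,fy=2.1))
E
python3 see.py remote,card_box,dice_cup,tea_light,phone,tumbler top,scene | grep -v "\["'(' 
```

```text
remote 2 [638.25 -35.13 173.28   0.85]
remote 1 [640.09 -34.53 173.77   0.87]
remote 1 [634.43 -37.83 174.68   0.85]
card_box 2 [ 627.33 -134.15  173.37    0.89]
card_box 1 [ 630.19 -132.69  170.47    0.92]
card_box 1 [ 624.09 -137.12  175.16    0.9 ]
dice_cup 2 [651.63  66.23   0.     0.88]
dice_cup 1 [654.01  67.05   0.     0.9 ]
dice_cup 1 [648.27  64.64   0.     0.91]
tea_light 2 [663.05 166.84   0.     0.81]
tea_light 1 [665.55 168.41   0.     0.81]
tea_light 1 [659.83 164.75   0.     0.86]
phone 2 [280.92 326.75  77.26   0.9 ]
phone 1 [280.99 325.75  77.23   0.93]
phone 1 [277.7  327.3   76.14   0.87]
tumbler 2 [453.7  -59.45   0.     0.9 ]
tumbler 1 [453.21 -59.71   0.     0.9 ]
tumbler 1 [454.98 -58.33   0.     0.9 ]
38.7
```

View pics/end_top.png

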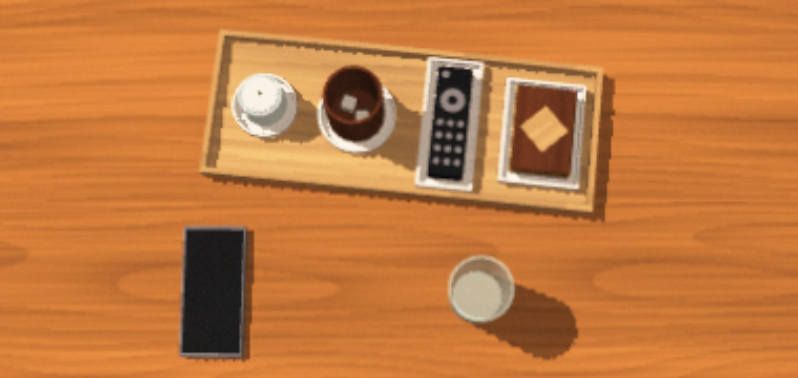

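View pics/end_scene.png

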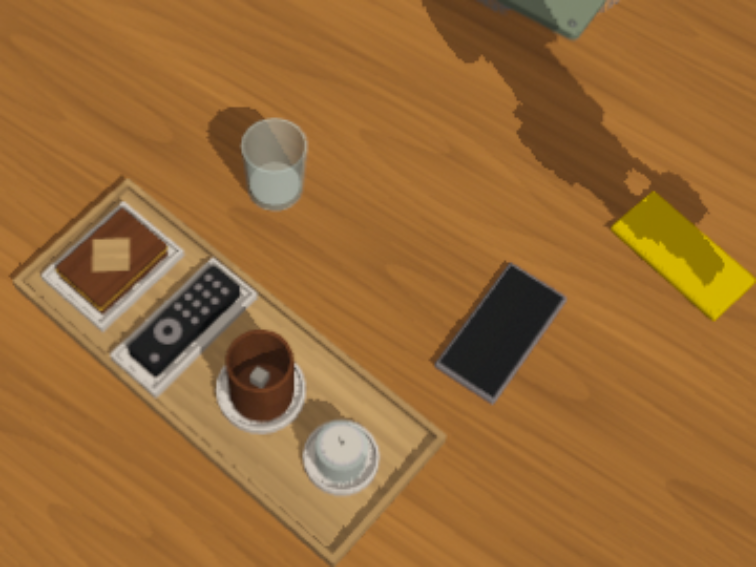

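All four sit inside their dishes, the tumbler and phone are where they were, and the arm is clear. Handing in.

```bash
python3 -c "
from workcell import env
print(env.job_done(), env.state()['time_s'])"
```

```text
the job is handed in; nothing more can be done
the job is handed in; nothing more can be done
```

I put the remote, card box, dice cup and tea light, in that order, each into its own dish, and handed the job in at about 39 s of the 109 s allowed.

- **Setting down:** The cup and tea light each met the dish floor with a light push, about 5 N, before I let go. I released the remote and card box at the height worked out for the dish floor, give or take about 1 mm. No contact reading was taken for those two.
- **Final check:** The top and scene pictures show all four inside their rims, resting flat or standing upright, with the gripper well clear.
- **Tumbler:** It measures within 1 mm of where it started.
- **Phone:** The last automatic measurement picked out the yellow look-alike instead of the phone. I only checked the phone by eye, and it looks unmoved.
- **Placed positions:** The final two-camera fits lie within about 3 mm of the dish centres. The two cameras differ by up to 7 mm, because the fit assumed table height rather than the raised dish floor.

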